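Draw the forming die from its keeper and hold it hole-up over the bench block

ROBOT

A 6-joint arm with a two-finger parallel gripper is mounted at the origin on the work surface. World frame = base frame: x ahead of the robot, y to its left, z up, the work surface at z = 0. Lengths are in m, angles in rad, forces in N, time in s.
With the tool pointing down it reaches from about 0.35 to 0.975 m from the base axis. Payload 4.9 kg.
Tool frame: the origin (TCP) lies midway between the tips of the shut fingers; the grasp point (between the pads) lies 19 mm behind it; z points along the fingers, y is the line along which they close (so a half turn about z gives the same grasp; the last joint's range is limited). The gripper opens to 85 mm and grips with 20 to 120 N. Pads are 22 mm wide; open, the fingers measure 114 mm over their backs; the gripper's body (76 mm by 85 mm) begins 54 mm behind the grasp point. The pads swing forward as they close: fully open they stand 13 mm farther back than shut.
Start: joints at [-1.463, 0.053, 1.613, -0, 1.476, -0.119], TCP at [0.141, -0.609, 0.231] pointing down, gripper open.
Joint ranges: [-3.01, 3.01], [-1.01, 2.22], [0.06, 2.58], [-1.02, 4.17], [0.09, 2.62], [-3.14, 3.14]. Speed limits (rad/s): [2.57, 2.57, 3.14, 3.14, 3.14, 3.14].

INTERFACE

Orientations are given as a unit quaternion [w, x, y, z].
In Python, from plant import manip gives the robot as it stands.
- The arm moves only by the tool move_arm, never from a script. Its argument "increments" is one flat list of numbers, 5 for each row, row after row: the shift along the tool's x, y, z in mm, then the turn about the tool's z in rad, then the opening, from 0 (shut) to 1 (fully open). In form: [tx, ty, tz, spin, jaw, tx, ty, tz, spin, jaw, ...]. A call has 1 to 8 rows; each row shifts and turns the commanded pose from where the row before left it, along the tool's axes as they then stand; what a row does not reach is not made up. A row lasts 1/12 s, in which the tool goes at most 41.7 mm and 7.16 degrees, less where a joint would pass 70% of its speed; a pose out of reach is approached as far as the arm can. A call with a gripper value outside its range is refused whole. The fingers move at their own pace and stop on an object; the grip force is fixed at half the most. Time passes only in rows, so rows that do not move let the fingers close. It gives the time, the measured TCP pose, the force, the opening and the grip force at its end, in the units of the state.
- manip.state(): the state, without advancing time (a new reading comes with each control period).
- manip.grab_frame(name): name is "scene" or "side" or "wrist"; returns a dict with "image" (420x560x3 uint8, blue, green, red), "fov_y" (degrees; the focal length in pixels is half the picture's height over the tangent of half this angle, whatever the lens; pixels are square), "cx", "cy" (the principal point, pixels), "eye" and "rotation" of the camera in the world; the wrist camera has in their place "T_tool_cam" (4x4, takes a point from camera to tool coordinates, whose origin is the TCP and whose axes are the flange's). Camera axes: x right, y down, z forward; pixel columns grow to the right and rows downward; lengths in m; the calibration is good to about 2 mm. A picture is of the moment at which its call begins: read the wrist's pose just before it. There is no depth.
- manip.job_done(): hands the job in; it is judged then, once.
The state is a dict: "time": time; "joint_pos": joint angles; "joint_vel": joint speeds; "joint_efforts": joint torques, N m; "tool_pos": TCP position; "tool_rot": TCP orientation; "contact_force": force on the tool from outside, world axes, zero at the start; "ft_torque": the same for the moment, N m; "gripper_width": opening from 0.0 (shut) to 1.0 (fully open); "grasp_force": force on a finger pad.
Only numpy, scipy, OpenCV 4.12 (cv2) and the standard library are available. Lean on these libraries where they do the work, as an engineer would, in place of code of your own. Each camera call takes 0.05 s, during which the arm holds its last target. There are 200 camera calls.

TASK

Slide the square steel die endways out from under the bar of its keeper and find which end has the blind hole; the other end is solid. Then turn it up on end and finish holding it in the gripper with the hole facing straight up over the middle of the round steel bench block, lifted clear of the block, so the goldsmith can set a bezel in it; do not put it down or let go at the end. Leave the hammer, the grooved block and the jar alone.

Things in the scene. Friction and masses are not known exactly. Their poses are not given: they have to be found in the camera images.
- die: Loose plain square steel bar, 76 long x 34 x 34 mm, about 0.55 kg. Origin at its centre; x runs along its length towards the end with the round blind hole (18 mm across, 28 deep). It starts flat in the keeper, its length along the keeper's x, with about 28 mm showing past each side of the bar; the hole may face any way round the compass.
- die_hole (a point): Centre of the mouth of the blind hole, in the die's +x end face, 38 mm from the die's centre; axes as the die's.
- die_heel (a point): Centre of the die's solid end face (-x end), 38 mm from the die's centre; axes as the die's.
- keeper: Fixed dark steel keeper. Origin: centre of its underside, z up. Base plate 100 x 100 x 8 mm, the die lies on it. A bar crosses the plate's middle along y: 20 mm wide (x -10 to 10), underside 46, top 54 mm above the bench (bolt heads to 58), on two posts at y = +-20.5 to +-28.5 mm. The bar stops the die being lifted; it slides out freely along x to either side over the open plate.
- anvil: Fixed round steel bench block, a flat-topped cylinder 130 mm across and 50 mm high. Origin at the centre of its underside, z up. The die can lie on it.
- hammer: Bystander: loose hand hammer, 240 mm long, lying on the bench to the left of the work. Origin under it, length along its x.
- swage: Bystander: loose dark wooden block 50 x 70 x 42 mm with grooves in its top, to the right of the work. Origin at the centre of its underside.
- jar: Bystander: loose small jar 56 mm across, 60 mm high, with steel lid, standing beyond the work. Origin at the centre of its underside.
Not all that is in view belongs to the job. What is shaped like the die but blue, pink or purple is not meant.

How it is judged:
By the outcome, as a careful person would: the job done as asked, in the order asked, and still so for the second after the job is handed in, while the arm keeps its last pose, push and grip.
It also fails if it takes over 61 s, if anything falls off the work surface, if the arm or the gripper's body presses on something with over 40 N, if the wrist force passes 120 N, or if a joint passes its speed limit or range.

## Working session

There is one attempt and no reset: what is moved stays moved. The work goes in short steps, Python scripts to look and compute and a tool call to move; the robot and the scene stay as the last step left them, time stands still between calls to the robot, and variables do not carry over. Pictures are saved under pics/ and viewed, at most 10 in all, crops included, and the job is handed in when it is done.

Besides the shell and the picture viewer there is one more tool, called as name(argument=value, ...) on one line, values as JSON. move_arm: Moves the arm, as the interface text tells. Its arguments: {"type":"object","properties":{"increments":{"type":"array"}},"required":["increments"]}

```bash
ls; mkdir -p pics; cat > h.py <<'E'
import numpy as np, cv2, json
from plant import manip
from scipy.spatial.transform import Rotation as R
def rot(q): return R.from_quat([q[1],q[2],q[3],q[0]]).as_matrix()
def grab(n):
    s=manip.state(); f=manip.grab_frame(n)
    f['f']=210/np.tan(np.radians(f['fov_y'])/2)
    if n=='wrist':
        T=np.eye(4);T[:3,:3]=rot(s['tool_rot']);T[:3,3]=s['tool_pos'];T=T@np.array(f['T_tool_cam'])
        f['eye']=T[:3,3];f['rotation']=T[:3,:3]
    f['eye']=np.array(f['eye']); r=np.array(f['rotation']); f['rotation']=r if r.shape==(3,3) else rot(r)
    return f
def ray(f,u,v,z):
    d=f['rotation']@np.array([(u-f['cx'])/f['f'],(v-f['cy'])/f['f'],1]); e=f['eye']
    return (e+d*(z-e[2])/d[2])
def proj(f,p):
    c=f['rotation'].T@(np.array(p)-f['eye']); return c[:2]/c[2]*f['f']+[f['cx'],f['cy']]
E
python3 - <<'E'
from h import *
import pickle
fs={n:grab(n) for n in ('scene','side','wrist')}
pickle.dump(fs,open('f0.pkl','wb'))
for n,f in fs.items(): print(n,f['eye'],f['rotation'].round(3).tolist(),f['f'],f['cx'],f['cy']); cv2.imwrite(f'pics/{n}0.png',f['image'])
print(manip.state())
a=np.hstack([fs['scene']['image'],fs['side']['image']]); cv2.imwrite('pics/a.png',a[:, :])
E
```

```text
pics
scene [1.13799867 0.76643686 1.2821606 ] [[-0.82, 0.464, -0.337], [0.573, 0.662, -0.484], [-0.001, -0.589, -0.808]] 472.36912416505334 272.4023089856749 219.31733876495912
side [0.50869341 1.14173235 1.01071537] [[-0.995, -0.073, 0.065], [-0.097, 0.656, -0.749], [0.012, -0.751, -0.66]] 512.6199873247084 280.99675816934234 204.99496888000044
wrist [ 0.21106218 -0.59222719  0.37411941] [[0.225, -0.935, -0.274], [-0.974, -0.216, -0.061], [-0.002, 0.281, -0.96]] 375.9269966933456 281.60914300565474 213.51255154727085
{'time': 0.15, 'joint_pos': array([-1.46302024e+00,  5.32192552e-02,  1.61397730e+00,  6.80353685e-06,
        1.47601212e+00, -1.18972213e-01]), 'joint_vel': array([-2.37850687e-03, -7.37398433e-06, -4.68266441e-03, -1.79641661e-03,
        7.61621411e-04, -4.43877117e-04]), 'joint_efforts': array([ 2.45130750e-04, -3.94242561e+01, -3.70720804e+01, -1.60074596e-04,
        4.67316378e-03, -1.96594834e-05]), 'tool_pos': array([ 0.14047264, -0.60850777,  0.23033751]), 'tool_rot': array([-8.07979922e-04,  9.93579744e-01,  1.13131068e-01,  7.90946006e-06]), 'contact_force': array([0.02249561, 1.11148282, 0.57999299]), 'ft_torque': array([-0.04892032,  0.01175368, -0.07479155]), 'grasp_force': 0.0, 'gripper_width': 1.0021246381746922}
```

View pics/scene0.png

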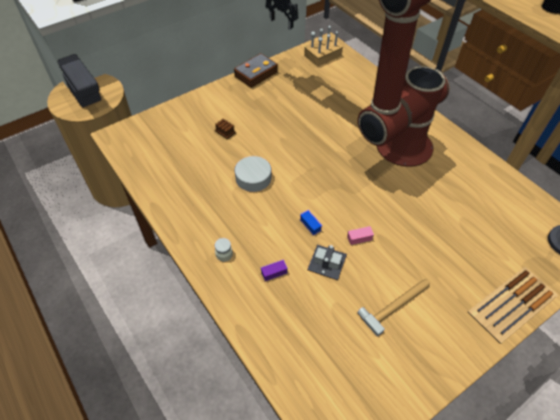

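View pics/side0.png

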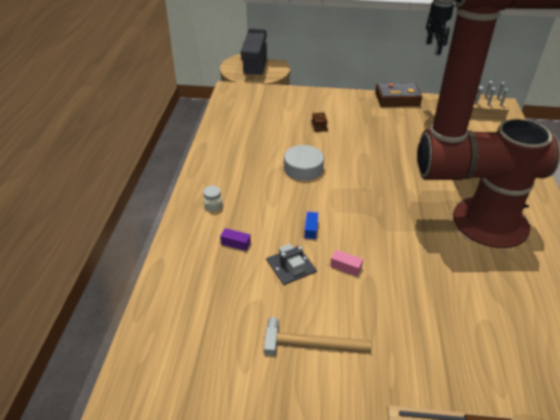

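The dark keeper with the steel die is at scene (327,261) and side (292,264). The anvil is at scene (253,173). The blue, pink and purple bars are decoys. Next I'll get coarse positions.

```bash
python3 - <<'E'
from h import *
import pickle
fs=pickle.load(open('f0.pkl','rb'))
for n,pts in {'scene':dict(keeper=(327,261,.03),anvil=(253,168,.05),blue=(311,222,.02),pink=(360,235,.02),purple=(274,270,.02),jar=(223,245,.05)),'side':dict(keeper=(292,264,.03),anvil=(304,157,.05),blue=(312,225,.02),pink=(347,263,.02),purple=(236,239,.02),jar=(212,192,.05))}.items():
  for k,(u,v,z) in pts.items(): print(n,k,ray(fs[n],u,v,z).round(3))
f=fs['scene'];a=cv2.resize(f['image'][230:290,290:370],None,fx=5,fy=5,interpolation=cv2.INTER_CUBIC)
f=fs['side'];b=cv2.resize(f['image'][235:295,250:330],None,fx=5,fy=5,interpolation=cv2.INTER_CUBIC)
cv2.imwrite('pics/crop.png',np.hstack([a,b]))
print(np.array(fs['wrist']['T_tool_cam']).round(3).tolist())
E
```

```text
scene keeper [0.569 0.243 0.03 ]
scene anvil [ 0.552 -0.193  0.05 ]
scene blue [0.514 0.092 0.02 ]
scene pink [0.416 0.224 0.02 ]
scene purple [0.718 0.171 0.02 ]
scene jar [0.807 0.021 0.05 ]
side keeper [0.555 0.254 0.03 ]
side anvil [ 0.553 -0.187  0.05 ]
side blue [0.512 0.093 0.02 ]
side pink [0.414 0.226 0.02 ]
side purple [0.714 0.171 0.02 ]
side jar [0.809 0.017 0.05 ]
[[-0.0, -0.96, -0.281, 0.072], [1.0, -0.0, -0.0, -0.0], [0.0, -0.281, 0.96, -0.144], [0.0, 0.0, 0.0, 1.0]]
```

View pics/crop.png

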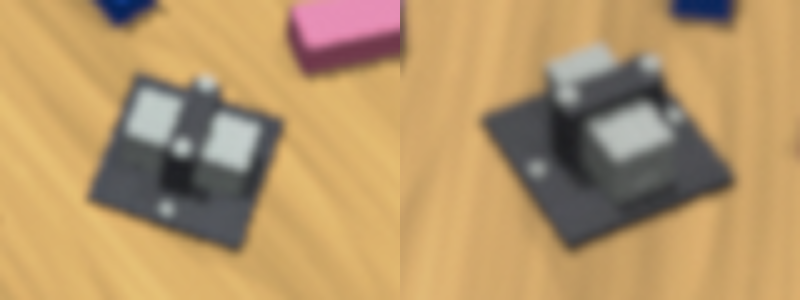

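```bash
python3 - <<'E'
from h import *
import pickle
fs=pickle.load(open('f0.pkl','rb'))
c=np.array([(140,75),(283,122),(242,250),(90,200)])/5-.4+[290,230]
P=np.array([ray(fs['scene'],u,v,.008)[:2] for u,v in c])
c=np.array([(482-400,121),(735-400,182),(572-400,250)])/5-.4+[250,235]
Q=np.array([ray(fs['side'],u,v,.008)[:2] for u,v in c])
print(P.round(4),P.mean(0)); print(Q.round(4))
for X in(P,Q):
  d=np.diff(X,axis=0);print(np.hypot(*d.T),np.degrees(np.arctan2(d[:,1],d[:,0])))
# anvil by mask-free ellipse: gray low-sat blob
for n,u,v in(('scene',253,168),('side',304,157)):
  f=fs[n];h=cv2.cvtColor(f['image'],cv2.COLOR_BGR2HSV);m=((h[...,1]<70)&(h[...,2]>120)).astype(np.uint8)
  k,l,s,ce=cv2.connectedComponentsWithStats(m);i=l[v,u];print(n,s[i],ce[i],ray(f,*ce[i],.05))
E
```

```text
[[0.5456 0.1691]
 [0.4933 0.249 ]
 [0.5734 0.3051]
 [0.6281 0.224 ]] [0.5600777  0.23679651]
[[0.626  0.2233]
 [0.4908 0.2515]
 [0.5705 0.3057]]
[0.09547518 0.09774659 0.09782492] [123.17093719  35.00595122 -56.01985479]
[0.13816915 0.09637794] [168.18307747  34.19889867]
scene [234 156  37  28 807] [252.40024783 169.42255266] [ 0.5578748  -0.18879032  0.05      ]
side [284 145  40  24 767] [303.41460235 156.57627119] [ 0.55506657 -0.18884296  0.05      ]
```

move_arm(increments=[40,0,0,0,1,40,0,0,0,1,40,0,0,0,1,40,0,0,0,1,40,0,0,0,1,40,0,0,0,1,40,0,0,0,1,40,0,0,0,1])

```text
time: 0.82
tool_pos: [0.4541, -0.5361, 0.2308]
tool_rot: [-0.0, 0.994, 0.113, -0.0]
contact_force: [-0.7, -2.1, 0.4]
gripper_width: 1.004
grasp_force: 0.0
```

move_arm(increments=[17,-34,4,0,1,17,-34,4,0,1,17,-34,4,0,1,17,-34,4,0,1,17,-34,4,0,1,17,-34,4,0,1,17,-34,4,0,1,17,-34,4,0,1])

```text
time: 1.48
tool_pos: [0.5236, -0.2395, 0.1988]
tool_rot: [-0.0, 0.994, 0.113, -0.0]
contact_force: [1.6, 0.6, -0.2]
gripper_width: 0.995
grasp_force: 0.0
```

move_arm(increments=[17,-34,11,0,1,17,-34,11,0,1,17,-34,11,0,1,17,-34,11,0,1,17,-34,11,0,1,17,-34,11,0,1,17,-34,11,0,1,17,-34,11,0,1])

```text
time: 2.15
tool_pos: [0.5949, 0.0561, 0.1105]
tool_rot: [0.0, 0.994, 0.113, -0.0]
contact_force: [0.3, -0.3, 0.4]
gripper_width: 1.002
grasp_force: 0.0
```

```bash
python3 - <<'E'
from h import *
f=grab('wrist');cv2.imwrite('pics/w1.png',f['image'])
s=manip.state();print(s['time'],s['tool_pos'],s['joint_pos'])
E
```

```text
2.2 [0.59423711 0.06216529 0.10798393] [-0.02251894  0.09586493  1.78089149  0.00498532  1.26797764  1.31575567]
```

View pics/w1.png

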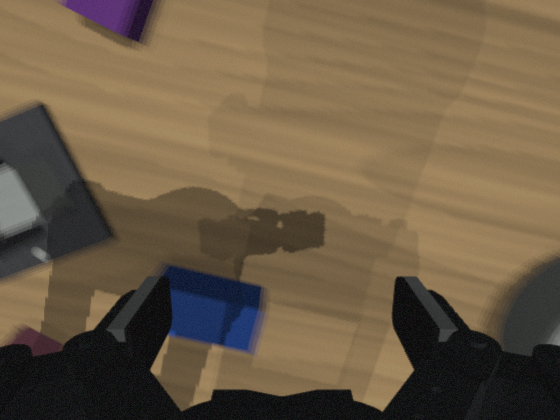

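Die end is at the left edge of the wrist view (about (15,205)), cut off. I'll shift toward it.

move_arm(increments=[0,-25,0,0,1,0,-15,0,0,1,0,0,0,0,1])

```text
time: 2.45
tool_pos: [0.5851, 0.0956, 0.1108]
tool_rot: [-0.0, 0.993, 0.115, -0.001]
contact_force: [0.8, 0.4, -0.2]
gripper_width: 1.0
grasp_force: 0.0
```

```bash
python3 - <<'E'
from h import *
f=grab('wrist');cv2.imwrite('pics/w2full.png',f['image'])
c=f['image'][100:280,0:220]; c=cv2.resize(c,None,fx=3.3,fy=3.3,interpolation=cv2.INTER_CUBIC)
c=(255*(c/255.)**.5).astype(np.uint8)
cv2.imwrite('pics/w2.png',c)
E
```

```text
(no output)
```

View pics/w2.png

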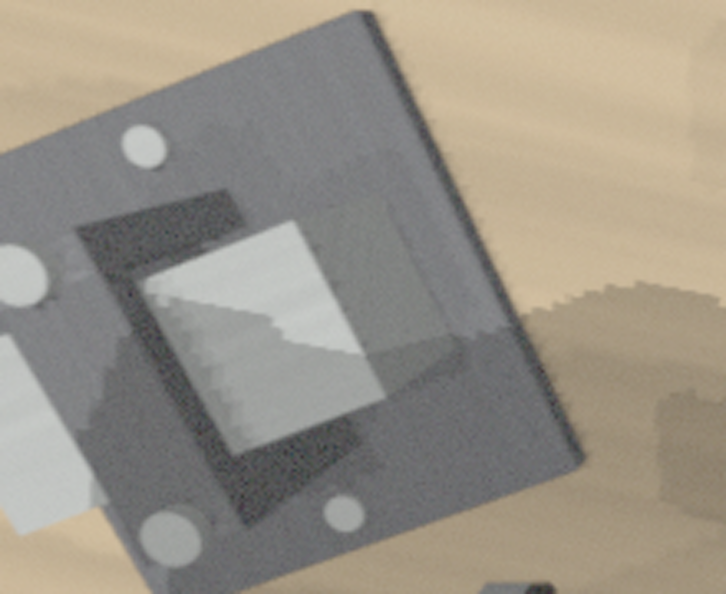

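The −d end face (crop (385,300)) is plain, so the hole should be at the +d end. I'll compute the precise pose.

```bash
python3 - <<'E'
from h import *
s=manip.state();f=grab('wrist');print(s['tool_pos'],s['tool_rot'])
g=lambda x,y,z:ray(f,x/3.3-.35,y/3.3+99.65,z)
a,b=g(297,221,.042),g(385,398,.042); print('end',a,b,(a+b)/2,np.linalg.norm(a-b),np.degrees(np.arctan2(*(b-a)[1::-1])))
c,e=g(362,12,.008),g(575,462,.008);print('plate',c,e,np.linalg.norm(c-e),(c+e)/2,np.degrees(np.arctan2(*(e-c)[1::-1])))
p=g(20,275,.058),g(170,540,.058);print('bolts',p,(p[0]+p[1])/2)
for ang in (33.8,):
  d=np.array([-np.sin(np.radians(ang)),np.cos(np.radians(ang)),0]);print((c+e)/2+.05*d,(a+b)/2+.038*d)
E
```

```text
[0.58561949 0.09411424 0.11115737] [ 1.16108627e-04  9.93452653e-01  1.14244421e-01 -1.55624503e-04]
end [0.59761187 0.20950121 0.042     ] [0.56897126 0.1912988  0.042     ] [0.58329156 0.2004     0.042     ] 0.03393540264295789 -147.56219024226402
plate [0.63150675 0.21663816 0.008     ] [0.54995072 0.16342768 0.008     ] 0.09737935983659399 [0.59072873 0.19003292 0.008     ] -146.877934056861
bolts (array([0.58301313, 0.24496082, 0.058     ]), array([0.54144067, 0.21860553, 0.058     ])) [0.5622269  0.23178318 0.058     ]
[0.56291395 0.23158214 0.008     ] [0.56215233 0.23197741 0.042     ]
```

move_arm(increments=[0,0,0,-0.12,1,0,0,0,-0.12,1,0,0,0,-0.12,1,0,0,0,-0.12,1,0,0,0,-0.12,1,0,0,0,-0.12,1,0,0,0,-0.12,1,0,0,0,-0.12,1])

```text
time: 3.22
tool_pos: [0.5865, 0.0915, 0.1117]
tool_rot: [0.0, 0.828, 0.561, 0.0]
contact_force: [-0.4, -0.0, -1.0]
gripper_width: 0.999
grasp_force: 0.0
```

move_arm(increments=[0,0,0,-0.12,1,0,0,0,-0.12,1,0,0,0,-0.12,1,0,0,0,-0.12,1,0,0,0,-0.12,1,0,0,0,-0.12,1,0,0,0,-0.12,1,0,0,0,-0.08,1])

```text
time: 3.88
tool_pos: [0.5865, 0.0915, 0.1117]
tool_rot: [0.0, 0.493, 0.87, -0.0]
contact_force: [-0.2, -0.7, 0.6]
gripper_width: 1.001
grasp_force: 0.0
```

```bash
cat >> h.py <<'E'
def to(p,yaw=None):
    s=manip.state();M=rot(s['tool_rot']);y=np.degrees(np.arctan2(M[1,0],M[0,0]))
    print('t',round(s['time'],2),'pos',s['tool_pos'].round(4),'yaw',y.round(2),'move mm',(M.T@(np.array(p)-s['tool_pos'])*1000).round(1),'z',M[:,2].round(3))
E
python3 -c "
from h import *
to([.548,.254,.11])"
```

```text
t 3.88 pos [0.5865 0.0915 0.1117] yaw 120.9 move mm [159.2  50.4   1.6] z [ 0.001 -0.    -1.   ]
```

move_arm(increments=[32,10,0,-0.04,1,32,10,0,0,1,32,10,0,0,1,32,10,0,0,1,32,10,0,0,1,0,0,0,0,1,0,0,0,0,1])

```text
time: 4.47
tool_pos: [0.5423, 0.255, 0.1116]
tool_rot: [0.0, 0.477, 0.879, 0.0]
contact_force: [-0.5, -1.6, 0.2]
gripper_width: 1.002
grasp_force: 0.0
```

```bash
python3 - <<'E'
from h import *
f=grab('wrist');cv2.imwrite('pics/w3.png',f['image'])
to([.548,.254,.011])
h=cv2.cvtColor(f['image'],cv2.COLOR_BGR2HSV);m=((h[...,1]<40)&(h[...,2]>95)).astype(np.uint8)
k,l,s,ce=cv2.connectedComponentsWithStats(m)
for i in range(1,k):
  if s[i][4]>300:
    r=cv2.minAreaRect(np.argwhere(l==i)[:,::-1].astype(np.float32));b=cv2.boxPoints(r);print(s[i],r,[ray(f,*q,.042)[:2].round(4).tolist() for q in b])
E
```

```text
t 4.52 pos [0.5426 0.2541 0.1115] yaw 123.0 move mm [ -3.    4.4 100.5] z [ 0.001 -0.001 -1.   ]
[ 492    0   60   39 1263] ((521.0399780273438, 7.780004501342773), (38.599998474121094, 48.399993896484375), 36.869895935058594) [[0.5707, 0.4103], [0.571, 0.4313], [0.5914, 0.4322], [0.5916, 0.4109]]
[ 258  213   59   44 2368] ((287.3181457519531, 234.86190795898438), (42.78483581542969, 58.14059066772461), 88.91908264160156) [[0.5267, 0.255], [0.5552, 0.2743], [0.5711, 0.2521], [0.5417, 0.2321]]
[ 261  297   55   30 1615] ((288.0, 311.5), (29.0, 54.0), 90.0) [[0.5575, 0.2096], [0.5862, 0.2283], [0.5981, 0.2109], [0.5687, 0.1918]]
```

View pics/w3.png

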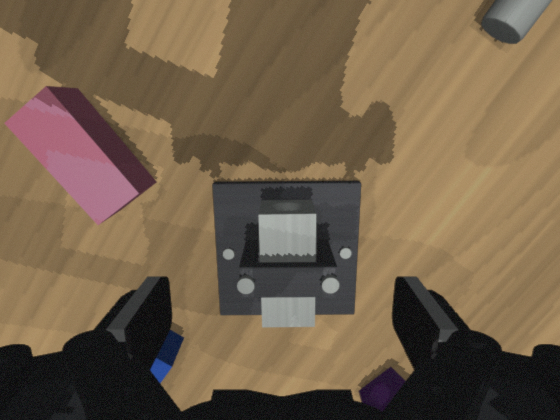

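The view shows the keeper squarely: the die's near end is at (288,213), with a dark hole arc at (288,207) on the +d face. The decoys are well aside. I'll descend and grip that end.

move_arm(increments=[-3,4,30,0,1,0,0,30,0,1,0,0,25,0,0.8,0,0,12,0,0.7,0,0,3,0,0.6,0,0,0,0,0.55,0,0,0,0,0.5])

```text
time: 5.1
tool_pos: [0.5486, 0.2543, 0.0129]
tool_rot: [0.001, 0.478, 0.879, 0.001]
contact_force: [-0.3, 0.3, -0.4]
gripper_width: 0.501
grasp_force: 0.0
```

move_arm(increments=[0,0,0,0,0.4,0,0,0,0,0.3,0,0,0,0,0.2,0,0,0,0,0.2,0,0,0,0,0.2])

```text
time: 5.52
tool_pos: [0.5485, 0.2547, 0.0138]
tool_rot: [0.001, 0.477, 0.879, 0.001]
contact_force: [-1.0, -2.5, 6.5]
gripper_width: 0.383
grasp_force: 61.8
```

move_arm(increments=[8,0,0,0,0.2,12,0,0,0,0.2,12,0,0,0,0.2,12,0,0,0,0.2,12,0,0,0,0.2,8,0,0,0,0.2,0,0,0,0,0.2])

```text
time: 6.1
tool_pos: [0.5133, 0.3099, 0.0135]
tool_rot: [0.001, 0.476, 0.879, 0.001]
contact_force: [-0.1, -0.4, 7.5]
gripper_width: 0.386
grasp_force: 62.0
```

move_arm(increments=[0,0,-10,0,0.2,0,0,-20,0,0.2,0,0,-30,0,0.2,0,0,-30,0,0.2,0,0,-30,0,0.2,0,0,0,0,0.2])

```text
time: 6.6
tool_pos: [0.5151, 0.3102, 0.138]
tool_rot: [0.003, 0.477, 0.879, 0.005]
contact_force: [3.0, 1.3, -2.6]
gripper_width: 0.389
grasp_force: 61.0
```

```bash
python3 - <<'E'
from h import *
f=grab('side');g=grab('scene');w=grab('wrist');to([.557,-.189,.15])
p=manip.state()['tool_pos'];o=[]
for x in(f,g):
  u,v=proj(x,p).astype(int);o.append(cv2.resize(x['image'][v-40:v+40,u-40:u+40],(390,390),interpolation=cv2.INTER_CUBIC))
a=np.hstack(o)
cv2.imwrite('pics/s4.png',a)
E
```

```text
t 6.75 pos [0.5107 0.3079 0.1292] yaw 122.99 move mm [-442.  -231.9  -20.6] z [-0.003 -0.001 -1.   ]
```

View pics/s4.png

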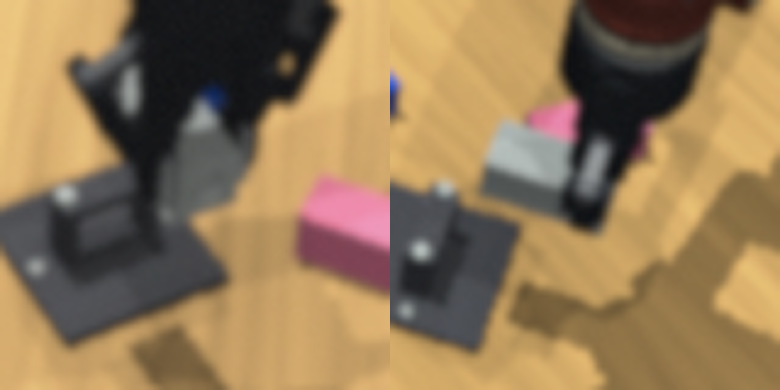

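The side view shows the die held nearly level, but its end face is unclear. I'll check that face with the wrist camera, next to the earlier frame.

```bash
python3 - <<'E'
from h import *
w=grab('wrist');cv2.imwrite('pics/w5full.png',w['image'])
s=manip.state()
p=proj(w,s['tool_pos']);print(p)
a=cv2.imread('pics/w3.png')[185:275,225:345];a=cv2.resize(a,(400,300),interpolation=cv2.INTER_CUBIC)
b=w['image'][150:420,100:460];b=cv2.resize(b,(400,300),interpolation=cv2.INTER_AREA)
f=grab('side');u,v=proj(f,s['tool_pos']).astype(int)
c=cv2.resize(f['image'][v-23:v+22,u-30:u+30],(400,300),interpolation=cv2.INTER_CUBIC)
d=cv2.resize(w['image'][200:320,200:360],(400,300),interpolation=cv2.INTER_CUBIC)
o=np.vstack([np.hstack([a,b]),np.hstack([c,d])]);cv2.imwrite('pics/w5.png',(255*(o/255.)**.55).astype(np.uint8))
E
```

```text
[277.81591489 278.95740128]
```

View pics/w5.png

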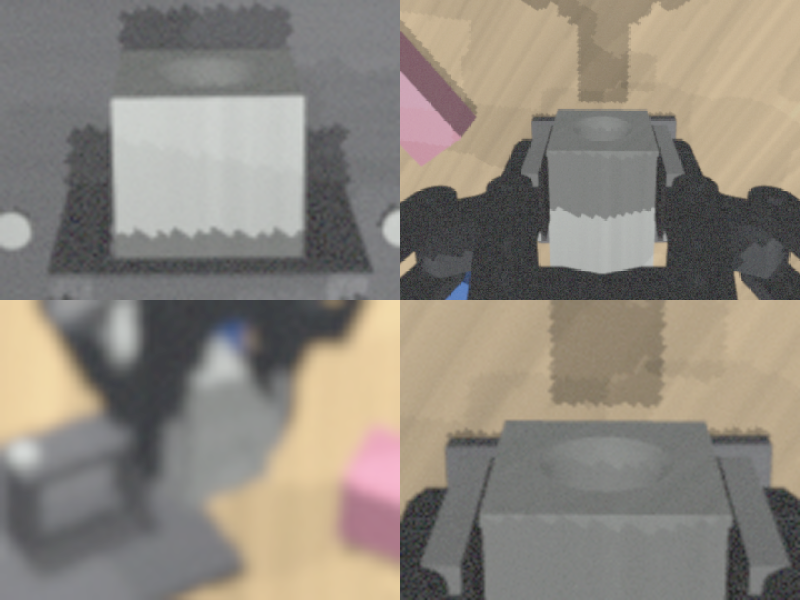

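The round recess is confirmed on the +d end face (lower-right panel, about (600,465)), so the hole is at the gripped end. The die did not swing in the pads. I'll put the heel slightly back under the bar's edge and lift in an arc, so it pivots heel-down in the pads.

move_arm(increments=[0,0,30,0,0.2,0,0,30,0,0.2,0,0,30,0,0.2,0,0,18,0,0.2,0,0,5,0,0.2,0,0,0,0,0.2,0,0,0,0,0.2])

```text
time: 7.43
tool_pos: [0.5113, 0.3079, 0.0168]
tool_rot: [-0.001, 0.477, 0.879, -0.001]
contact_force: [-0.4, -0.2, -4.8]
gripper_width: 0.387
grasp_force: 61.3
```

```bash
python3 -c "
from h import *
d=np.array([-.545,.839,0]);to(np.array([.562,.232,.0145])+.066*d); print(manip.state()['contact_force'])"
```

```text
t 7.43 pos [0.5113 0.3079 0.0168] yaw 123.0 move mm [-25.2   1.2   2.3] z [-0.002 -0.001 -1.   ]
[-0.42520332 -0.16705696 -4.78624351]
```

move_arm(increments=[0,0,2,0,0.2,-8,1,0,0,0.2,-9,0,0,0,0.2,-8,0,0,0,0.2,0,0,0,0,0.2])

```text
time: 7.85
tool_pos: [0.5281, 0.2862, 0.0167]
tool_rot: [0.001, 0.478, 0.878, 0.0]
contact_force: [-0.1, -0.0, -5.3]
gripper_width: 0.385
grasp_force: 61.3
```

```bash
python3 - <<'E'
from h import *
d=np.array([-.545,.839,0]);to(np.array([.562,.232,.0145])+.066*d)
B=np.array([10,46.]);s,t=56,7
for o in range(0,91,10):
  a=np.radians(o);P=B+s*np.array([np.cos(a),np.sin(a)])+t*np.array([np.sin(a),-np.cos(a)]);print(o,(P-[0,22]).round(1))
E
```

```text
t 7.85 pos [0.5281 0.2862 0.0167] yaw 122.9 move mm [ 2.1 -1.1  2.2] z [ 0.001 -0.    -1.   ]
0 [66. 17.]
10 [66.4 26.8]
20 [65.  36.6]
30 [62.  45.9]
40 [57.4 54.6]
50 [51.4 62.4]
60 [44.1 69. ]
70 [35.7 74.2]
80 [26.6 77.9]
90 [17. 80.]
```

move_arm(increments=[0,0,-5,0,0.2,0,0,-5,0,0.2,0,0,-5,0,0.2,-1,0,-5,0,0.2,-1,0,-5,0,0.2,-2,0,-5,0,0.2,-2,0,-4,0,0.2,-2,0,-4,0,0.2])

```text
time: 8.52
tool_pos: [0.5298, 0.2811, 0.054]
tool_rot: [-0.001, 0.477, 0.879, -0.001]
contact_force: [-0.6, 0.0, -16.1]
gripper_width: 0.383
grasp_force: 61.2
```

```bash
python3 - <<'E'
from h import *
s=manip.state();w=grab('wrist');cv2.imwrite('pics/w6full.png',w['image']);print(s['contact_force'],s['tool_pos'])
b=cv2.resize(w['image'][150:420,100:460],(400,300),interpolation=cv2.INTER_AREA)
f=grab('side');u,v=proj(f,s['tool_pos']).astype(int)
c=cv2.resize(f['image'][v-22:v+38,u-40:u+40],(400,300),interpolation=cv2.INTER_CUBIC)
f=grab('scene');u,v=proj(f,s['tool_pos']).astype(int)
d=cv2.resize(f['image'][v-22:v+38,u-40:u+40],(400,300),interpolation=cv2.INTER_CUBIC)
o=np.hstack([b,d]);cv2.imwrite('pics/w6.png',(255*(o/255.)**.55).astype(np.uint8))
E
```

```text
[-6.07656521e-01  5.37833060e-03 -1.61145461e+01] [0.52981336 0.28114295 0.05395362]
```

View pics/w6.png

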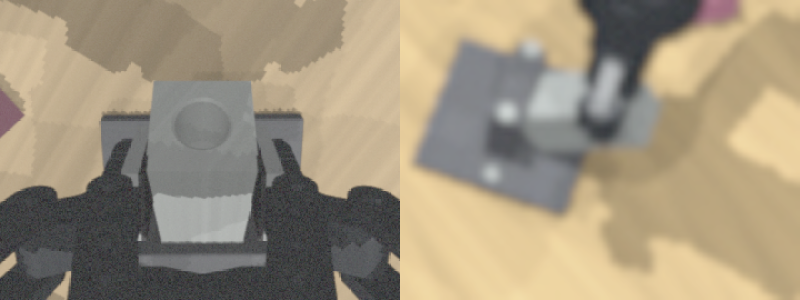

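The wrist view shows the die tilting hole-end up, with the hole now round at (202,125) and the heel under the bar. Wrist force is only about 11 N beyond the die's weight. I'll continue the arc.

move_arm(increments=[-3,0,-4,0,0.2,-3,0,-4,0,0.2,-3.5,0,-3.5,0,0.2,-3.5,0,-3,0,0.2,-4,0,-3,0,0.2,-4,0,-2.5,0,0.2,-4.5,0,-2,0,0.2,-4.5,0,-2,0,0.2])

```text
time: 9.33
tool_pos: [0.5461, 0.2568, 0.0781]
tool_rot: [-0.002, 0.477, 0.879, 0.0]
contact_force: [-8.4, 7.8, -13.6]
gripper_width: 0.389
grasp_force: 61.1
```

```bash
cat > tilt.py <<'E'
from h import *
s=manip.state();d=np.array([-.545,.839,0]);p=s['tool_pos'];print('t',s['time'],'F',s['contact_force'].round(1),'X',((p-[.562,.232,0])@d).round(4),'z',p[2].round(4))
w=grab('wrist');g=cv2.cvtColor(w['image'],cv2.COLOR_BGR2GRAY);cv2.imwrite('pics/w%d.png'%(s['time']*100),w['image'])
h=cv2.cvtColor(w['image'],cv2.COLOR_BGR2HSV)
# print central column and rows profile of brightness, saturation
print('col', [(v,int(g[v,276:287].mean()),int(h[v,276:287,1].mean())) for v in range(150,400,6)])
E
python3 tilt.py
```

```text
t 9.3333 F [ -8.4   7.8 -13.6] X 0.0295 z 0.0781
col [(150, 102, 102), (156, 101, 102), (162, 99, 103), (168, 95, 103), (174, 80, 99), (180, 78, 102), (186, 77, 101), (192, 49, 65), (198, 41, 17), (204, 41, 20), (210, 38, 18), (216, 104, 7), (222, 105, 9), (228, 105, 8), (234, 87, 8), (240, 107, 8), (246, 108, 9), (252, 107, 7), (258, 102, 8), (264, 92, 7), (270, 90, 5), (276, 90, 7), (282, 56, 11), (288, 57, 9), (294, 90, 7), (300, 89, 6), (306, 89, 7), (312, 90, 6), (318, 64, 9), (324, 63, 10), (330, 69, 12), (336, 69, 8), (342, 90, 56), (348, 134, 104), (354, 132, 104), (360, 130, 103), (366, 127, 103), (372, 127, 104), (378, 130, 104), (384, 134, 104), (390, 138, 104), (396, 51, 84)]
```

move_arm(increments=[-4,0,-1,0,0.2,-4,0,-1,0,0.2,-3,0,0,0,0.2,0,0,0,0,0.2,10,0,0,0,0.2,15,0,0,0,0.2,10,0,-10,0,0.2,0,0,-30,0,0.2])

```text
time: 10.05
tool_pos: [0.531, 0.2769, 0.1176]
tool_rot: [-0.002, 0.476, 0.879, -0.003]
contact_force: [-1.6, -0.3, -6.7]
gripper_width: 0.384
grasp_force: 61.0
```

move_arm(increments=[0,0,-30,0,0.2,0,0,-20,0,0.2,0,0,0,0,0.2])

```text
time: 10.3
tool_pos: [0.5389, 0.2784, 0.18]
tool_rot: [0.006, 0.477, 0.879, 0.006]
contact_force: [2.4, 0.8, -3.2]
gripper_width: 0.388
grasp_force: 61.5
```

```bash
python3 tilt.py | head -1; python3 -c "
from h import *
to([.557,-.189,.19])
f=grab('side');g=grab('scene');w=cv2.imread('pics/'+sorted(__import__('os').listdir('pics'),key=lambda x:__import__('os').path.getmtime('pics/'+x))[-1])
# bright/gray end-face in wrist: edges
m=cv2.Canny(cv2.cvtColor(w,cv2.COLOR_BGR2GRAY)[170:360,180:390],40,110)
L=cv2.HoughLinesP(m,1,np.pi/180,25,minLineLength=35,maxLineGap=6)
for l in L[:,0]:
  x=l+[180,170,180,170]
  print(x, end=' ')
"
```

```text
t 10.3 F [ 2.4  0.8 -3.2] X 0.0515 z 0.18
t 10.35 pos [0.5374 0.2777 0.1764] yaw 123.05 move mm [-401.9 -238.   -14.9] z [ 0.011  0.003 -1.   ]
[212 191 315 190] [231 213 332 213] [232 316 291 316] [214 219 218 279] [214 188 317 186] [233 359 241 317] [331 315 334 271] [219 186 309 186] [322 317 330 358] [340 263 355 306]
```

move_arm(increments=[-15,-9,0,0,0.2,-30,-18,0,0,0.2,-32,-20,0,0,0.2,-32,-20,0,0,0.2,-32,-20,0,0,0.2,-32,-20,0,0,0.2,-32,-20,0,0,0.2,-32,-20,0,0,0.2])

```text
time: 11.12
tool_pos: [0.5385, -0.0043, 0.1677]
tool_rot: [-0.002, 0.477, 0.879, -0.001]
contact_force: [1.0, 0.0, -5.3]
gripper_width: 0.388
grasp_force: 61.3
```

move_arm(increments=[-32,-20,0,0,0.2,-32,-20,0,0,0.2,-32,-20,0,0,0.2,-25,-15,0,0,0.2,-20,-10,0,0,0.2,-14,-6,0,0,0.2,0,0,0,0,0.2,0,0,0,0,0.2])

```text
time: 11.78
tool_pos: [0.5476, -0.1821, 0.1686]
tool_rot: [-0.002, 0.478, 0.879, 0.0]
contact_force: [0.7, 1.2, -5.3]
gripper_width: 0.386
grasp_force: 61.3
```

```bash
cat > loc.py <<'E'
from h import *
d=np.array([-.545,.839,0]);to(np.array([.557,-.189,.105])+.010*d)
print(manip.state()['contact_force'])
w=grab('wrist');m=cv2.Canny(cv2.cvtColor(w['image'],cv2.COLOR_BGR2GRAY)[170:370,180:390],40,110)
L=cv2.HoughLinesP(m,1,np.pi/180,25,minLineLength=45,maxLineGap=6)
print((L[:,0]+[180,170,180,170]).tolist())
E
python3 loc.py
```

```text
t 11.78 pos [ 0.5476 -0.1821  0.1686] yaw 122.94 move mm [-1.1  4.2 63.6] z [-0.003  0.002 -1.   ]
[ 0.70130214  1.17397905 -5.26015087]
[[229, 213, 334, 213], [334, 287, 334, 208], [229, 214, 230, 296], [232, 316, 286, 316], [247, 200, 315, 200], [323, 318, 332, 365], [354, 276, 372, 228], [232, 363, 240, 318]]
```

move_arm(increments=[0,4,20,0,0.2,0,0,25,0,0.2,0,0,15,0,0.2,0,0,5,0,0.2,0,0,0,0,0.2])

```text
time: 12.25
tool_pos: [0.5501, -0.1781, 0.1028]
tool_rot: [-0.002, 0.476, 0.879, -0.0]
contact_force: [-0.8, 0.5, -5.2]
gripper_width: 0.387
grasp_force: 61.2
```

move_arm(increments=[0,0,2,0,0.2,0,0,2,0,0.2,0,0,0,0,0.2])

```text
time: 12.5
tool_pos: [0.5524, -0.1802, 0.1025]
tool_rot: [0.001, 0.477, 0.879, 0.0]
contact_force: [0.0, -0.0, -6.2]
gripper_width: 0.384
grasp_force: 61.3
```

move_arm(increments=[0,0,2,0,0.2,0,0,1,0,0.2,0,0,0,0,0.2])

```text
time: 12.75
tool_pos: [0.5516, -0.1802, 0.0984]
tool_rot: [0.0, 0.477, 0.879, 0.0]
contact_force: [0.1, 0.3, -6.3]
gripper_width: 0.386
grasp_force: 61.3
```

move_arm(increments=[0,0,2,0,0.2,0,0,1,0,0.2,0,0,0,0,0.2])

```text
time: 13.0
tool_pos: [0.5522, -0.1806, 0.0977]
tool_rot: [0.0, 0.477, 0.879, -0.0]
contact_force: [-3.4, 0.6, 4.9]
gripper_width: 0.384
grasp_force: 62.8
```

move_arm(increments=[0,0,2,0,0.2,0,0,0,0,0.2])

```text
time: 13.17
tool_pos: [0.5526, -0.1811, 0.0974]
tool_rot: [0.001, 0.477, 0.879, -0.0]
contact_force: [-6.9, 1.1, 11.1]
gripper_width: 0.384
grasp_force: 63.6
```

move_arm(increments=[-3,0,0.5,0,0.2,-3,0,1,0,0.2,-2,0,1,0,0.2,0,0,0,0,0.2])

```text
time: 13.5
tool_pos: [0.5569, -0.1872, 0.0945]
tool_rot: [0.0, 0.477, 0.879, 0.0]
contact_force: [-4.8, 2.5, 10.2]
gripper_width: 0.388
grasp_force: 64.9
```

```bash
python3 loc.py
```

```text
t 13.5 pos [ 0.5569 -0.1872  0.0945] yaw 122.99 move mm [  8.4  -0.8 -10.5] z [ 0.001  0.    -1.   ]
[-4.77090906  2.51574318 10.21049335]
[[225, 219, 309, 219], [232, 320, 332, 318], [334, 297, 335, 221], [263, 185, 314, 185], [323, 320, 332, 365]]
```

move_arm(increments=[-2,0,1,0,0.2,-2,0,1,0,0.2,-2,0,1,0,0.2,0,0,0,0,0.2])

```text
time: 13.88
tool_pos: [0.5599, -0.1916, 0.0919]
tool_rot: [-0.001, 0.477, 0.879, 0.001]
contact_force: [-7.7, 4.6, 14.5]
gripper_width: 0.387
grasp_force: 66.3
```

```bash
python3 loc.py
```

```text
t 13.88 pos [ 0.5599 -0.1916  0.0919] yaw 122.99 move mm [ 13.8  -1.  -13.1] z [-0.     0.002 -1.   ]
[-7.65242882  4.63787049 14.50238534]
[[224, 223, 230, 301], [290, 223, 341, 223], [233, 322, 331, 321], [331, 320, 335, 274], [314, 176, 341, 230], [227, 224, 272, 224], [280, 348, 326, 337], [208, 304, 226, 257]]
```

move_arm(increments=[-1,0,1,0,0.2,-1,0,1,0,0.2,0,0,0,0,0.2])

```text
time: 14.18
tool_pos: [0.5609, -0.1929, 0.0917]
tool_rot: [-0.001, 0.477, 0.879, 0.001]
contact_force: [-13.3, 7.6, 23.6]
gripper_width: 0.386
grasp_force: 67.3
```

move_arm(increments=[-1,0,1,0,0.2,-1,0,0,0,0.2,0,0,0,0,0.2])

```text
time: 14.43
tool_pos: [0.5628, -0.1952, 0.0911]
tool_rot: [0.0, 0.477, 0.879, 0.001]
contact_force: [-11.2, 6.2, 22.1]
gripper_width: 0.385
grasp_force: 67.3
```

```bash
python3 loc.py
```

```text
t 14.43 pos [ 0.5628 -0.1952  0.0911] yaw 123.01 move mm [ 18.4  -1.4 -13.9] z [ 0.001  0.001 -1.   ]
[-11.19251402   6.242749    22.06806511]
[[266, 323, 323, 322], [254, 228, 315, 227], [223, 219, 228, 300], [335, 299, 336, 254], [320, 183, 340, 230]]
```

move_arm(increments=[0,0,1,0,0.2,0,0,1,0,0.2,0,0,0,0,0.2])

```text
time: 14.73
tool_pos: [0.5637, -0.1962, 0.0908]
tool_rot: [0.002, 0.477, 0.879, 0.0]
contact_force: [-11.4, 4.5, 26.4]
gripper_width: 0.384
grasp_force: 67.7
```

move_arm(increments=[0,0,1,0,0.2,0,0,1,0,0.2,0,0,0,0,0.2])

```text
time: 14.98
tool_pos: [0.5647, -0.1973, 0.0904]
tool_rot: [0.003, 0.477, 0.879, -0.0]
contact_force: [-12.1, 3.5, 31.4]
gripper_width: 0.381
grasp_force: 68.7
```

Now I'll ease the pressure, open so the die settles flat on the block, and regrip it on its centreline.

move_arm(increments=[2,0,-2,0,0.2,2,0,-2,0,0.2,0,0,-1,0,0.2,0,0,0,0,0.2])

```text
time: 15.32
tool_pos: [0.5629, -0.1947, 0.0907]
tool_rot: [0.006, 0.477, 0.879, -0.001]
contact_force: [0.8, -5.0, 8.9]
gripper_width: 0.381
grasp_force: 65.6
```

```bash
python3 loc.py
```

```text
t 15.32 pos [ 0.5629 -0.1947  0.0907] yaw 123.0 move mm [ 17.8  -1.8 -14.5] z [ 0.009 -0.007 -1.   ]
[ 0.79395011 -4.96975537  8.90350831]
[[240, 324, 295, 324], [316, 170, 335, 217]]
```

move_arm(increments=[0,0,-1,0,0.2,0,0,0,0,0.2,0,0,0,0,0.42,0,0,0,0,0.45,0,0,0,0,0.5,0,0,0,0,0.55,0,0,0,0,0.55])

```text
time: 15.95
tool_pos: [0.5587, -0.1914, 0.086]
tool_rot: [-0.001, 0.477, 0.879, 0.0]
contact_force: [0.8, 0.3, 0.3]
gripper_width: 0.551
grasp_force: 0.0
```

```bash
python3 - <<'E'
from h import *
s=manip.state();w=grab('wrist');cv2.imwrite('pics/w7full.png',w['image']);to([.557,-.189,.1]);print(s['contact_force'],s['gripper_width'])
b=cv2.resize(w['image'][170:380,140:420],(400,300),interpolation=cv2.INTER_CUBIC)
o=[b]
for n in('side','scene'):
  f=grab(n);u,v=proj(f,s['tool_pos']).astype(int);o.append(cv2.resize(f['image'][v-22:v+38,u-40:u+40],(400,300),interpolation=cv2.INTER_CUBIC))
o.append(cv2.resize(w['image'],(400,300)))
o=np.vstack([np.hstack(o[:2]),np.hstack(o[2:])]);cv2.imwrite('pics/w7.png',(255*(o/255.)**.6).astype(np.uint8))
E
```

```text
t 16.0 pos [ 0.5588 -0.1914  0.0862] yaw 123.01 move mm [  3.1  -0.2 -13.8] z [-0.001  0.001 -1.   ]
[0.83683642 0.29542442 0.33543691] 0.5506955408806755
```

View pics/w7.png

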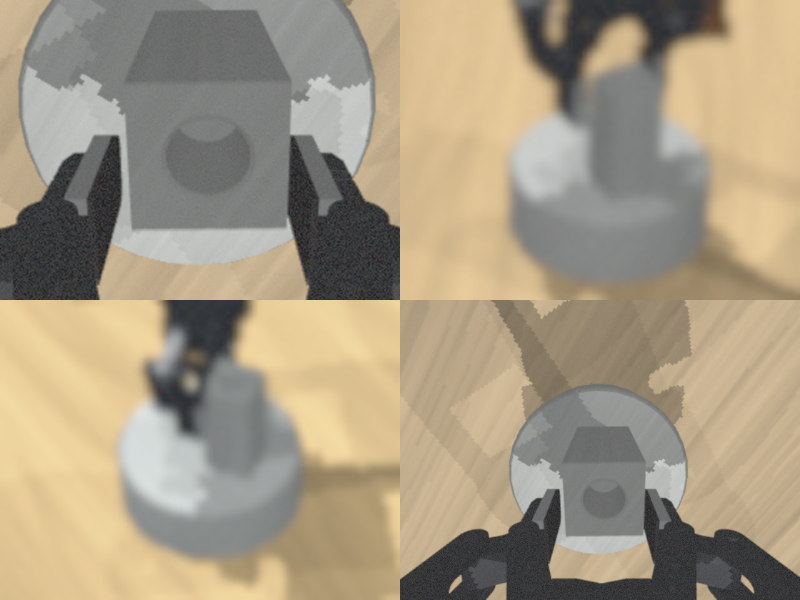

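The die stands flat on the block with its hole up at crop (207,155), with the fingers clear. I'll locate its centre and regrip.

```bash
python3 - <<'E'
from h import *
s=manip.state();f=grab('wrist')
c=np.array([ray(f,140+.7*x,170+.7*y,.126) for x,y in((125,83),(291,82),(287,229),(133,229))])
print(c.round(4),c.mean(0),[np.linalg.norm(c[i]-c[i-1]) for i in range(4)])
b=np.array([ray(f,140+.7*x,170+.7*y,.05) for x,y in((155,11),(256,11))]);print('base far edge',b.mean(0))
print('anvil',ray(f,278.6,236,.05))
e=c.mean(0);to([e[0],e[1],.085])
E
```

```text
[[ 0.5265 -0.1692  0.126 ]
 [ 0.5549 -0.1505  0.126 ]
 [ 0.5743 -0.1791  0.126 ]
 [ 0.5455 -0.1977  0.126 ]] [ 0.55033837 -0.17410645  0.126     ] [np.float64(0.034307351161015104), np.float64(0.034010948254223586), np.float64(0.03453859401855362), np.float64(0.03433133179805691)]
base far edge [ 0.54062023 -0.15965641  0.05      ]
anvil [ 0.55480247 -0.18632108  0.05      ]
t 16.15 pos [ 0.5591 -0.1917  0.0866] yaw 123.0 move mm [19.5  2.2  1.6] z [-0.  0. -1.]
```

move_arm(increments=[7,1,0,0,0.55,7,1,0,0,0.55,5,0,1,0,0.55,0,0,1,0,0.55,0,0,0,0,0.45,0,0,0,0,0.35,0,0,0,0,0.2,0,0,0,0,0.2])

```text
time: 16.82
tool_pos: [0.5503, -0.1747, 0.0848]
tool_rot: [-0.001, 0.477, 0.879, 0.0]
contact_force: [-2.2, 1.3, 2.0]
gripper_width: 0.388
grasp_force: 60.2
```

move_arm(increments=[0,0,0,0,0.2,0,0,-5,0,0.2,0,0,-15,0,0.2,-5,-1,-15,0,0.2,-5,-1,-10,0,0.2,-5,-1,0,0,0.2,0,0,0,0,0.2,0,0,0,0,0.2])

```text
time: 17.48
tool_pos: [0.5556, -0.189, 0.1285]
tool_rot: [-0.001, 0.477, 0.879, 0.0]
contact_force: [-0.4, -0.3, -5.9]
gripper_width: 0.391
grasp_force: 60.4
```

move_arm(increments=[0,0,0,0,0.2,0,0,0,0,0.2,0,0,0,0,0.2,0,0,0,0,0.2])

```text
time: 17.82
tool_pos: [0.5559, -0.1887, 0.1292]
tool_rot: [-0.0, 0.477, 0.879, -0.0]
contact_force: [0.0, 0.4, -6.0]
gripper_width: 0.389
grasp_force: 60.4
```

```bash
python3 - <<'E'
from h import *
to([.556,-.188,.13]);s=manip.state();print(s['contact_force'],s['grasp_force'])
f=grab('wrist');cv2.imwrite('pics/w8.png',f['image'])
g=cv2.cvtColor(f['image'],cv2.COLOR_BGR2GRAY)
L=cv2.HoughLinesP(cv2.Canny(g[150:400,180:390],25,70),1,np.pi/180,25,minLineLength=40,maxLineGap=6)
print(sorted((L[:,0]+[180,150,180,150]).tolist(),key=lambda l:l[1]))
# dark hole blob
print(g[200:400:8,284].tolist())
E
```

```text
t 17.82 pos [ 0.5559 -0.1887  0.1292] yaw 123.01 move mm [ 0.6  0.5 -0.8] z [-0.001  0.    -1.   ]
[ 0.02374818  0.42976392 -5.9951409 ] 60.42780378833413
[[283, 169, 317, 219], [254, 214, 313, 214], [316, 216, 328, 256], [340, 262, 356, 305], [232, 262, 246, 215], [228, 287, 338, 287], [207, 306, 222, 264], [335, 369, 338, 301], [241, 382, 282, 382]]
[71, 76, 55, 56, 58, 56, 57, 57, 53, 59, 59, 73, 76, 73, 71, 58, 59, 53, 58, 58, 70, 75, 75, 141, 144]
```

```bash
python3 -c "
from plant import manip
print(manip.job_done())"
```

```text
the job is handed in; nothing more can be done
None
```

The job is handed in at about 18 s: the die is held upright with its hole facing straight up, over the middle of the bench block and about 44 mm clear of it; hammer, grooved block and jar were never touched.

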